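# Drive the seized lens cell out of the microscope tube

## Robot

A 6-joint arm with a two-finger parallel gripper is mounted at the origin on the work surface. World frame = base frame: x ahead of the robot, y to its left, z up, the work surface at z = 0. Lengths are in mm, angles in rad, forces in N, time in s.
With the tool pointing down it reaches from about 275 to 1000 mm from the base axis. Payload 8.4 kg.
Tool frame: the origin (TCP) lies on the centre line of the jaws, within the pads' length; the fingertips stand 22 mm ahead of it and the grasp point (between the pads) lies 3 mm ahead of it; z points along the fingers, x is the direction in which the jaws open and shut, and the axes are right-handed (so a half turn about z gives the same grasp; the last joint's range is limited). The gripper opens to 85 mm and grips with 20 to 120 N. Pads are 22 mm wide; open, the fingers measure 114 mm over their backs; the gripper's body (76 mm by 85 mm) begins 54 mm behind the grasp point. The pads swing forward as they close: fully open they stand 13 mm farther back than shut.
Start: joints at [-1.239, 0.353, 1.633, -0, 1.155, -0.002], TCP at [204.771, -590.506, 253.281] pointing down, gripper open.
Joint ranges: [-2.63, 2.63], [-0.92, 2.1], [0.06, 2.66], [-1.3, 4.44], [0, 2.69], [-3.02, 3.02]. Speed limits (rad/s): [2.22, 2.22, 2.79, 3.14, 3.14, 3.14].

## Interface

Orientations are given as [roll, pitch, yaw] about the fixed x, y, z axes, in that order (R = Rz(yaw) Ry(pitch) Rx(roll)).
In Python, from rig import status, viewer, job gives the robot as it stands.
- The arm moves only by the tool send_rows, never from a script. Its argument "plan" is a list of rows, each a list of 3 entries, a list of its own where there are three numbers: the shift along the tool's x, y, z in m, then the turn, a rotation vector about the tool's x, y, z in rad, then the opening, from -1 (shut) to 1 (fully open). In form: [[[x, y, z], [rx, ry, rz], jaw], ...]. A call has exactly 5 rows; each row is the pose to reach, as a shift and turn from the pose measured when the call began, along the tool's axes at that moment; what a row does not reach only later rows make up. A row lasts 1/12 s, in which the tool goes at most 41.7 mm and 7.16 degrees, less where a joint would pass 70% of its speed; a pose out of reach is approached as far as the arm can. A call with a gripper value outside its range is refused whole. The fingers move at their own pace and stop on an object; "squeeze" is the grip in N (left out, the last holds). Time passes only in rows, so rows that repeat a pose let the fingers close, or fill a call up. It gives the time, the measured TCP pose, the force and the opening at its end, in the units of the state.
- status.sense(): the state, without advancing time (a new reading comes with each control period).
- viewer.grab_frame(name): name is "scene" or "top" or "wrist"; returns the picture (384x512x3 uint8, red, green, blue); there is no depth.
- viewer.camera_params(name): a dict with "intrinsics" (3x3 intrinsics, pixels), "xyz" and "orientation" of the camera in the world. Camera axes: x right, y down, z forward; pixel columns grow to the right and rows downward; lengths in mm; the calibration is good to about 2 mm. A picture is of the moment at which its call begins: read the wrist's pose just before it. camera_params takes no time and is no camera call; for the wrist camera it gives the pose at the moment of the call.
- job.sign_off(): hands the job in, once; it reports no verdict.
Trained networks look in the newest picture that a camera, given by its name, has taken for a name from the list of things; names that differ only in an ending like _2 or _b are one class to them, and where a whole thing is asked for, a point or a joint stands for the part that bears it (a point fixed in the world has none). Each returns a list of dicts, best first, with "p" (0 to 1); they miss things now and then, are a little off and sometimes report something else, mostly with a low value. They report only what shows in the picture. A call takes as long as a camera call.
- viewer.cut_out(label, camera): "mask" (384x512 bool, what is visible of it) and "extent" ([left, top, width, height] in pixels, round what is visible of it).
The state is a dict: "clock": time; "qpos": joint angles; "qvel": joint speeds; "joint_efforts": joint torques, N m; "eef_pos": TCP position; "tcp_rot": TCP orientation; "contact_force": force on the tool from outside, world axes, zero at the start; "wrist_torque": the same for the moment, N m; "opening": opening from 0.0 (shut) to 1.0 (fully open).
Only numpy, scipy, OpenCV 4.12 (cv2) and the standard library are available. Lean on these libraries where they do the work, as an engineer would, in place of code of your own. Each camera call takes 0.05 s, during which the arm holds its last target.

## Task

A brass lens cell is seized in the lower end of the microscope tube that leans in the yoke. Take the thickest of the three drifts from the rack, push the cell down through the tube with it from the upper mouth until the cell drops into the foam-lined tray below, then put that drift back in the rack, hanging upright by its collar, and leave the cell resting in the tray. Do not press on the cell with the two thinner drifts, whose noses would go onto the glass, and leave the thinner drifts and the other parts on the bench where they are.

Things in the scene. Friction and masses are not known exactly. Their poses are not given: they have to be found in the camera images.
- drift_grip (a point): Handle centre of the thickest of three steel drifts in the rack. Black ribbed handle 28 mm diameter, 60 mm long (30 mm each way from here); z axis along the drift, to the handle's free end. Under the handle a stop collar, 44 mm diameter, 8 mm thick (fingertips may push on it), then an 18 mm shank and a nose 30 mm in diameter, 26 mm long. Total 160 mm, 0.2 to 0.34 kg.
- drift_tip (a point): Centre of the flat end face of the thickest drift's nose (chamfered to 22 mm), 130 mm from the handle's centre and 92 mm below the collar; z axis along the drift towards its handle.
- drift_mid_grip (a point): Centre of the handle of the middle drift (handle 20 mm diameter, nose 14 mm); otherwise of the same lengths. Leave it in the rack.
- drift_slim_grip (a point): Centre of the handle of the slim drift (handle 14 mm diameter, nose 10 mm); otherwise of the same lengths. Leave it in the rack.
- rack_top (a point): Centre of the top face of the fixed aluminium rack, 100 mm above the bench; open plate 75 (x) by 235 (y) mm, 12 mm thick, on four posts. Three through holes of 34 mm diameter in a row along y at -75, 0, +75 mm. Each drift hangs upright in one, collar on the plate, nose 92 mm below; which hangs where varies. The thickest may go back into any free hole.
- tube_mouth (a point): Centre of the upper mouth of the cream tube clamped fast in the yoke. z axis: along the bore, out of the mouth; it leans 35 degrees from vertical, to the robot's side. Tube 95 mm long, outside 50 mm, bore 38 mm, open at both ends. Clamp ring (68 mm) 28 to 52 mm down the tube; two uprights 50 to 64 mm (knobs to 82 mm) either side of the axis, their tops 15 mm lower than this point.
- cell_center (a point): Centre of the brass lens cell: cylinder 36 mm diameter, 60 mm long, 18 mm glass set back 4 mm in both ends; z axis its length. It starts in the tube's lower end, rims 34 and 94 mm below the mouth along the bore. Two spring leaves in the bore grip it: 8 to 20 N moves it; once its upper rim is more than 83 mm below the mouth it slides out by itself.
- tray_floor (a point): Centre of the foam floor of the open tray fixed on the yoke's base under the tube's lower end; floor 24 mm above the bench, 207 mm (x) by 82 mm (y), walls rise 24 mm above the floor. The x axis is the horizontal direction in which the tube runs downward.
- condenser_center (a point): Centre of a black condenser, 58 mm diameter, 48 mm tall, bystander.
- eyepiece_a_center (a point): Centre of a black eyepiece standing on its wide end, 38 mm diameter, 66 mm tall, bystander.
- eyepiece_b_center (a point): Centre of a second eyepiece like it, bystander.
- turret_center (a point): Centre of a revolving nosepiece with four objectives pointing up, 90 mm diameter, 78 mm tall, bystander.
- bottle_center (a point): Centre of an amber bottle, 40 mm diameter, 95 mm tall, bystander.
- screwdriver_grip (a point): Handle of a wood-handled screwdriver lying on the bench, 170 mm long, bystander.
- wrench_grip (a point): Shaft of a steel spanner lying on the bench, 140 mm long, bystander.

How it is judged:
By the outcome, as a careful person would: the job done as asked, in the order asked, and still so for the second after the job is handed in, with the robot touching nothing.
It also fails if it takes over 58 s, if anything falls off the work surface, if the arm or the gripper's body presses on something with over 40 N, if the wrist force passes 120 N, or if a joint passes its speed limit or range.

## Working session

There is one attempt and no reset: what is moved stays moved. The work goes in short steps, Python scripts to look and compute and a tool call to move; the robot and the scene stay as the last step left them, time stands still between calls to the robot, and variables do not carry over. Pictures are saved under pics/ and viewed, and the job is handed in when it is done.

Besides the shell and the picture viewer there is one more tool, called after "Call:" as name(argument=value, ...), one argument or row to a line, values as JSON. send_rows: Moves the arm, as the interface text tells. Its arguments: {"type":"object","properties":{"plan":{"type":"array"},"squeeze":{"type":"number"}},"required":["plan"]}

```bash
ls; mkdir -p pics; python3 - <<'E'
from rig import status, viewer, job
import cv2
print(status.sense())
for n in ["scene","top","wrist"]:
    im=viewer.grab_frame(n); cv2.imwrite(f"pics/{n}0.png",im[:,:,::-1])
    print(n,viewer.camera_params(n))
E
```

```text
pics
{'clock': 0.0, 'qpos': array([-1.23939622e+00,  3.53642662e-01,  1.63414198e+00,  1.35715316e-05,
        1.15519803e+00, -2.38884505e-03]), 'qvel': array([-0.00032487, -0.00058659, -0.00059788,  0.00021217,  0.00105954,
        0.00105592]), 'joint_efforts': array([ 6.05449641e-04, -6.05254698e+01, -3.42070627e+01,  1.28691804e-04,
        9.42235318e-03,  4.13501937e-05]), 'eef_pos': array([ 204.62992841, -590.07645649,  252.56172806]), 'tcp_rot': array([-3.14157692e+00,  1.38998557e-03, -1.23701285e+00]), 'contact_force': array([ 0.52125928,  0.30156314, -0.70362766]), 'wrist_torque': array([-0.03759037, -0.00211695, -0.04224749]), 'opening': 0.9987009897832861}
scene {'intrinsics': array([[351.10518636,   0.        , 254.87660711],
       [  0.        , 351.10518636, 190.89621967],
       [  0.        ,   0.        ,   1.        ]]), 'xyz': array([1204.27247955,  229.31515903,  793.36646249]), 'orientation': array([-2.32300285e+00,  1.07839432e-03,  1.90881461e+00])}
top {'intrinsics': array([[368.57357635,   0.        , 255.66182912],
       [  0.        , 368.57357635, 194.86654942],
       [  0.        ,   0.        ,   1.        ]]), 'xyz': array([ 451.16420718,  -30.48809809, 1161.95335322]), 'orientation': array([-3.0517485 ,  0.0288254 , -1.57193203])}
wrist {'intrinsics': array([[333.11235847,   0.        , 251.4706558 ],
       [  0.        , 333.11235847, 192.13859909],
       [  0.        ,   0.        ,   1.        ]]), 'xyz': array([ 280.03808261, -564.72641337,  373.94683532]), 'orientation': array([ 2.82633732e+00,  1.78905959e-03, -1.23760790e+00])}
```

View pics/scene0.png

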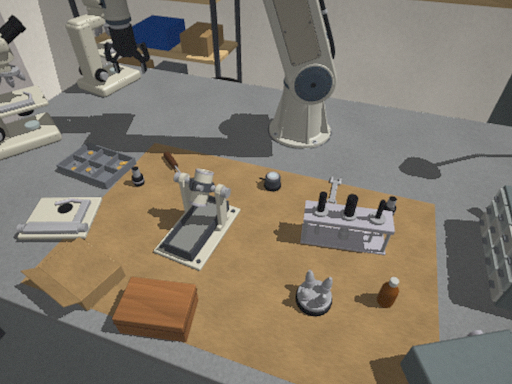

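View pics/top0.png

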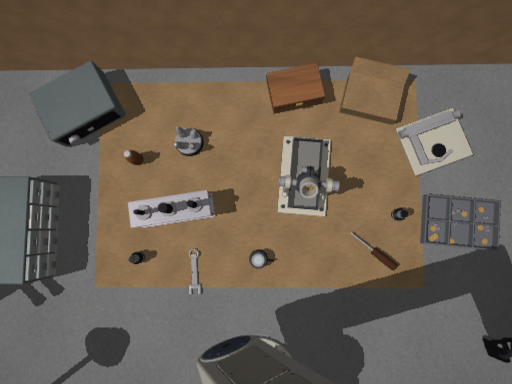

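View pics/wrist0.png

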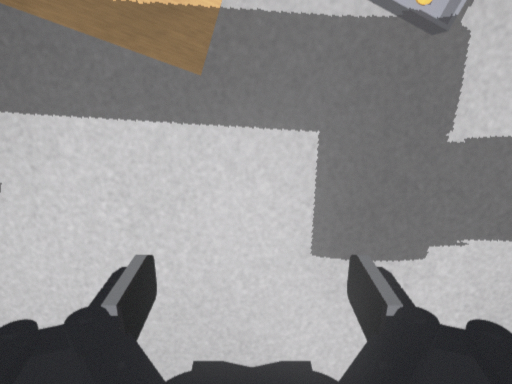

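```bash
cat > h.py <<'E'
import numpy as np, cv2
from scipy.spatial.transform import Rotation as R
from rig import status, viewer, job
def cam(n):
    c=viewer.camera_params(n); return c['intrinsics'],c['xyz'],R.from_euler('xyz',c['orientation']).as_matrix()
def proj(n,P,c=None):
    K,t,M=c or cam(n); p=(np.atleast_2d(P)-t)@M; q=p@K.T; return q[:,:2]/q[:,2:]
def ray(n,uv,c=None):
    K,t,M=c or cam(n); d=M@np.linalg.solve(K,[uv[0],uv[1],1]); return t,d/np.linalg.norm(d)
def onz(n,uv,z,c=None):
    t,d=ray(n,uv,c); return t+d*(z-t[2])/d[2]
def tri(obs):
    A=np.zeros((3,3));b=np.zeros(3)
    for t,d in obs:
        P=np.eye(3)-np.outer(d,d);A+=P;b+=P@t
    x=np.linalg.solve(A,b); return x,[np.linalg.norm((np.eye(3)-np.outer(d,d))@(x-t)) for t,d in obs]
E
python3 - <<'E'
from h import *
for n in ["scene","top"]:
    im=viewer.grab_frame(n); big=cv2.resize(im,None,fx=1,fy=1)
    for l in ["drift_grip","drift_mid_grip","drift_slim_grip","rack_top","tube_mouth","cell_center","tray_floor","condenser_center","eyepiece_a_center","turret_center","bottle_center"]:
        r=viewer.cut_out(l,n)
        print(n,l,[(round(float(x['p']),2),[int(v) for v in x['extent']],int(x['mask'].sum())) for x in r[:3]])
    x,y,X,Y=(300,160,400,260) if n=="scene" else (120,180,220,235)
    cv2.imwrite(f"pics/{n}_rack.png",cv2.resize(im[y:Y,x:X,::-1],None,fx=6,fy=6,interpolation=cv2.INTER_CUBIC))
    x,y,X,Y=(150,160,250,260) if n=="scene" else (265,130,355,220)
    cv2.imwrite(f"pics/{n}_tube.png",cv2.resize(im[y:Y,x:X,::-1],None,fx=6,fy=6,interpolation=cv2.INTER_CUBIC))
E
```

```text
scene drift_grip [(0.79, [336, 194, 20, 42], 447)]
scene drift_mid_grip [(0.87, [312, 191, 16, 43], 281)]
scene drift_slim_grip [(0.5, [370, 199, 17, 37], 276)]
scene rack_top [(0.86, [299, 202, 92, 52], 2881)]
scene tube_mouth [(0.57, [185, 166, 29, 41], 745)]
scene cell_center [(0.71, [337, 194, 23, 46], 442), (0.34, [291, 269, 38, 47], 1252)]
scene tray_floor [(0.64, [167, 198, 62, 62], 2023)]
scene condenser_center [(0.86, [262, 172, 17, 18], 299)]
scene eyepiece_a_center [(0.72, [381, 195, 13, 19], 134), (0.71, [161, 194, 68, 67], 2043)]
scene turret_center []
scene bottle_center [(0.7, [377, 274, 23, 33], 512)]
top drift_grip [(0.75, [157, 202, 17, 17], 206)]
top drift_mid_grip [(0.47, [187, 200, 12, 11], 162), (0.42, [390, 207, 17, 15], 168)]
top drift_slim_grip [(0.73, [131, 205, 17, 12], 228)]
top rack_top [(0.95, [126, 189, 88, 39], 1569), (0.3, [295, 167, 24, 29], 534)]
top tube_mouth [(0.64, [295, 164, 24, 31], 548)]
top cell_center [(0.56, [388, 208, 20, 13], 162)]
top tray_floor [(0.74, [291, 138, 31, 72], 1427)]
top condenser_center [(0.6, [247, 247, 25, 21], 305)]
top eyepiece_a_center [(0.63, [128, 250, 16, 13], 145)]
top turret_center [(0.59, [173, 128, 27, 27], 646)]
top bottle_center [(0.77, [126, 148, 19, 18], 218)]
```

View pics/scene_rack.png

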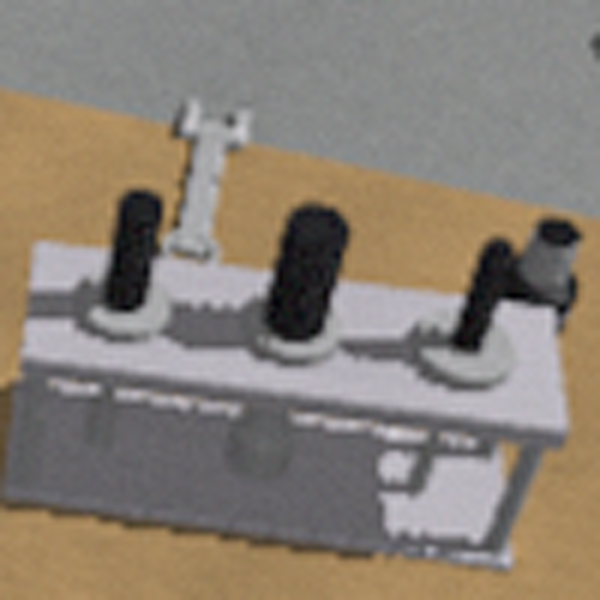

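View pics/top_rack.png

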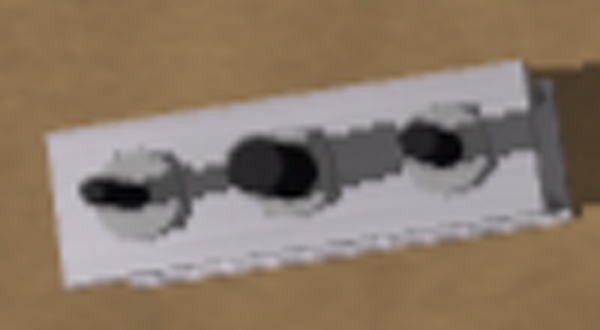

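View pics/scene_tube.png

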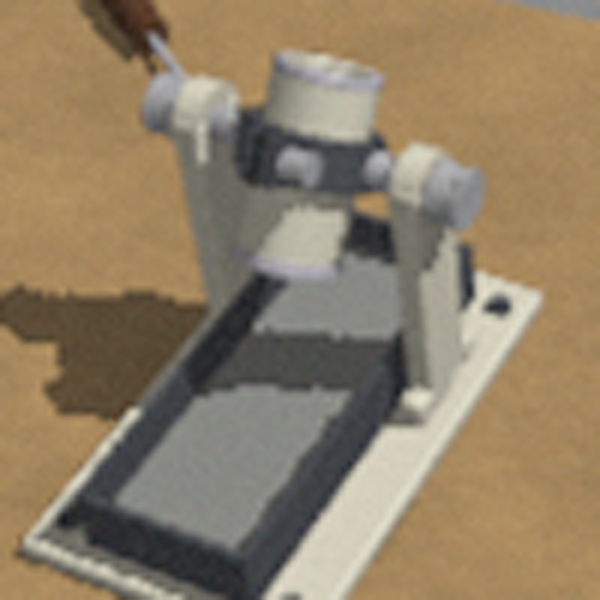

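View pics/top_tube.png

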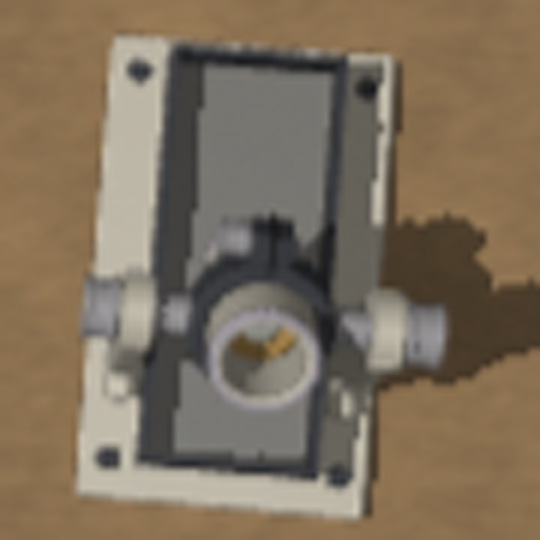

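```bash
python3 - <<'E'
from h import *
for uv in [(128,202),(207.2,190.2),(213,215.5),(131,228)]: print(onz("top",uv,100).round(1))
# collars/handle tops
tr=lambda a,b: tri([ray("top",a),ray("scene",b)])
print("handle top thick",tr((120+262/6,180+167/6),(300+315/6,160+218/6)))
print("mouth",tr((265+264/6,130+352/6),(150+328/6,160+70/6)))
# tray base plate corners z~?
for c in [(172,50),(345,60),(318,470),(142,460)]: print(onz("top",(265+c[0]/6,130+c[1]/6),48).round(1))
for n,e in dict(cond=(259.5,257.5),eyea=(136,256),tur=(187,141),bot=(135,157),eyeb=(399,214),scr=(380,255)).items(): print(n,onz("top",e,40).round(0))
E
```

```text
[527.4 372.8 100. ]
[561.1 141.  100. ]
[487.5 123.4 100. ]
[451.8 361.7 100. ]
handle top thick (array([506.45191096, 249.8143903 , 164.19183872]), [np.float64(0.3160338383470845), np.float64(0.3160338383471465)])
mouth (array([ 555.98867411, -144.81595195,  177.04086829]), [np.float64(0.25747358562440587), np.float64(0.2574735856243583)])
[ 725.4 -115.4   48. ]
[ 719.4 -203.3   48. ]
[ 510.2 -186.2   48. ]
[515.5 -98.1  48. ]
cond [363. -10.  40.]
eyea [367. 366.  40.]
tur [722. 216.  40.]
bot [672. 378.  40.]
eyeb [ 493. -430.   40.]
scr [ 371. -369.   40.]
```

```bash
cat >> h.py <<'E'
def goto(pos,M):
    s=status.sense(); T=R.from_euler('xyz',s['tcp_rot']).as_matrix()
    d=T.T@(np.array(pos)-s['eef_pos'])/1000; w=R.from_matrix(T.T@M).as_rotvec()
    print("clk %.2f"%s['clock'],"shift",d.round(4).tolist(),"turn",w.round(4).tolist())
def down(yaw): return R.from_euler('xyz',[np.pi,0,yaw]).as_matrix()
def shot(n,name):
    c=cam(n); im=viewer.grab_frame(n); cv2.imwrite(f"pics/{name}.png",im[:,:,::-1]); return c,im
def st():
    s=status.sense(); print(round(s['clock'],2),s['eef_pos'].round(1),s['tcp_rot'].round(3),"F",s['contact_force'].round(1),"op",round(s['opening'],3),"q",s['qpos'].round(2))
E
python3 -c "
from h import *
goto([540,-145,340],down(0))"
```

```text
clk 1.35 shift [-0.3111, -0.4627, -0.0867] turn [0.0, -0.0001, -1.237]
```

Call:
send_rows(
  plan=[
    [[-0.022,-0.033,-0.006],[0,0,-0.12],1],
    [[-0.044,-0.066,-0.012],[0,0,-0.24],1],
    [[-0.066,-0.099,-0.018],[0,0,-0.36],1],
    [[-0.088,-0.132,-0.024],[0,0,-0.48],1],
    [[-0.11,-0.165,-0.03],[0,0,-0.6],1],
  ],
)

```text
clock: 1.77
eef_pos: [325.3, -431.0, 283.6]
tcp_rot: [3.142, -0.0, -0.632]
contact_force: [0.3, -0.7, 0.2]
opening: 0.998
```

```bash
python3 -c "
from h import *
st();goto([540,-145,340],down(0))"
```

```text
1.77 [ 325.3 -431.   283.6] [ 3.142 -0.    -0.632] F [ 0.3 -0.7  0.2] op 0.998 q [-0.93  0.19  1.78  0.    1.17 -0.3 ]
clk 1.77 shift [0.0044, -0.3576, -0.0564] turn [0.0001, -0.0003, -0.6316]
```

Call:
send_rows(
  plan=[
    [[0.001,-0.041,-0.007],[0,0,-0.12],1],
    [[0.001,-0.081,-0.014],[0,0,-0.24],1],
    [[0.002,-0.122,-0.021],[0,0,-0.36],1],
    [[0.002,-0.162,-0.028],[0,0,-0.48],1],
    [[0.003,-0.203,-0.035],[0,0,-0.6],1],
  ],
)

```text
clock: 2.18
eef_pos: [448.3, -267.1, 319.3]
tcp_rot: [3.141, -0.001, -0.026]
contact_force: [0.1, -1.3, -0.2]
opening: 0.998
```

```bash
python3 -c "
from h import *
st();goto([540,-145,340],down(0))"
```

```text
2.18 [ 448.3 -267.1  319.3] [ 3.141e+00 -1.000e-03 -2.600e-02] F [ 0.1 -1.3 -0.2] op 0.998 q [-0.54  0.13  1.77 -0.    1.24 -0.51]
clk 2.18 shift [0.0885, -0.1245, -0.0207] turn [0.0004, -0.0007, -0.0258]
```

Call:
send_rows(
  plan=[
    [[0.022,-0.031,-0.005],[0,0,-0.01],1],
    [[0.044,-0.062,-0.01],[0,0,-0.02],1],
    [[0.066,-0.093,-0.015],[0,0,-0.026],1],
    [[0.0885,-0.1245,-0.02],[0,0,-0.026],1],
    [[0.0885,-0.1245,-0.02],[0,0,-0.026],1],
  ],
)

```text
clock: 2.6
eef_pos: [543.7, -140.2, 340.4]
tcp_rot: [-3.14, -0.004, 0.004]
contact_force: [-0.1, -0.2, -0.2]
opening: 0.999
```

```bash
python3 -c "
from h import *
c,im=shot('wrist','w1'); st(); print(proj('wrist',[[556,-145,177],[506,250,168]],c))
goto([507,250,340],down(0.145))"
```

```text
2.65 [ 541.9 -142.3  339.7] [ 3.141e+00 -2.000e-03  4.000e-03] F [-1.3  0.4  0.3] op 1.001 q [-0.26  0.18  1.67  0.    1.29 -0.26]
[[ 264.44530877  183.00817359]
 [ 183.84203205 -511.45710687]]
clk 2.65 shift [-0.0331, -0.3925, -0.0005] turn [0.0004, -0.002, -0.1406]
```

View pics/w1.png

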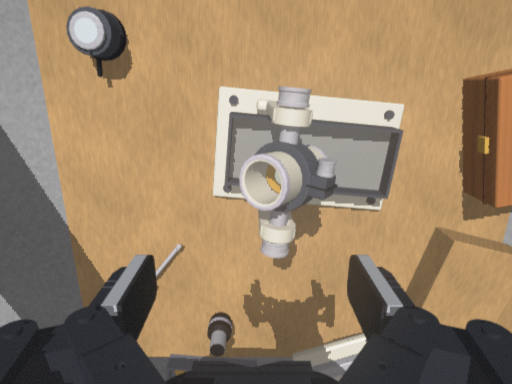

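```bash
python3 -c "
from h import *
im=cv2.imread('pics/w1.png'); x,y=205,75
cv2.imwrite('pics/w1c.png',cv2.resize(im[y:y+190,x:x+210],None,fx=3.8,fy=3.1,interpolation=cv2.INTER_CUBIC))
cv2.imwrite('pics/w1d.png',cv2.resize(im[140:220,225:325],None,fx=7,fy=7,interpolation=cv2.INTER_CUBIC))
"
```

```text
(no output)
```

View pics/w1d.png

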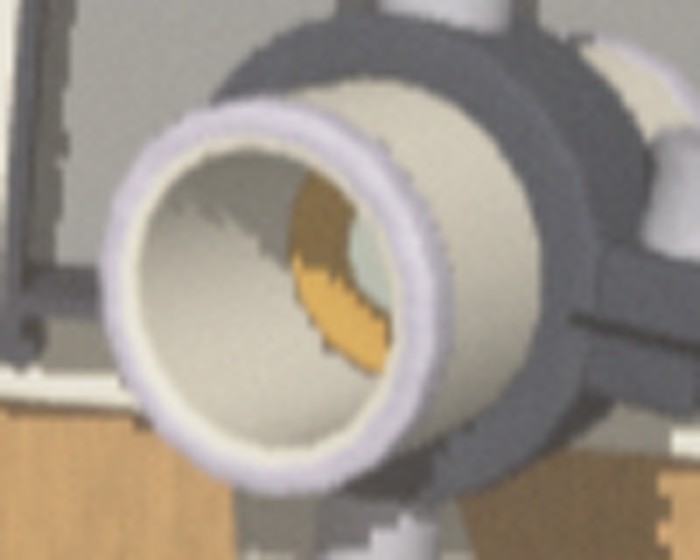

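View pics/w1c.png

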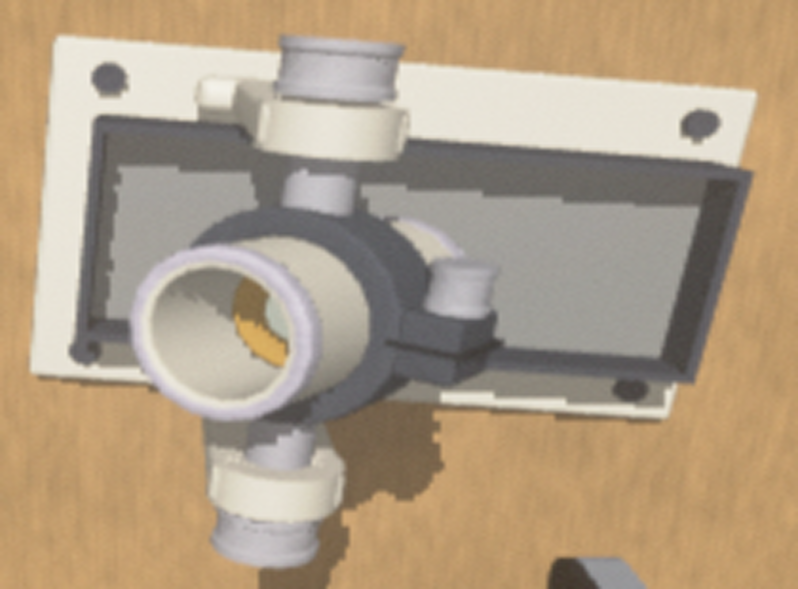

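Call:
send_rows(
  plan=[
    [[-0.004,-0.041,0],[0,0,-0.03],1],
    [[-0.007,-0.082,0],[0,0,-0.06],1],
    [[-0.011,-0.123,0],[0,0,-0.09],1],
    [[-0.014,-0.164,0],[0,0,-0.12],1],
    [[-0.018,-0.205,0],[0,0,-0.14],1],
  ],
)

```text
clock: 3.07
eef_pos: [522.2, 63.2, 339.6]
tcp_rot: [3.141, -0.002, 0.144]
contact_force: [1.2, -0.1, 0.5]
opening: 0.999
```

```bash
python3 -c "
from h import *
st();goto([507,250,330],down(0.145))"
```

```text
3.07 [522.2  63.2 339.6] [ 3.141e+00 -2.000e-03  1.440e-01] F [ 1.2 -0.1  0.5] op 0.999 q [ 0.12  0.12  1.74 -0.    1.28 -0.03]
clk 3.07 shift [0.0119, -0.187, 0.0095] turn [0.0009, -0.0019, -0.0005]
```

Call:
send_rows(
  plan=[
    [[0.002,-0.038,0.002],[0,0,0],1],
    [[0.005,-0.076,0.004],[0,0,0],1],
    [[0.007,-0.114,0.006],[0,0,0],1],
    [[0.01,-0.15,0.008],[0,0,0],1],
    [[0.012,-0.187,0.0095],[0,0,0],1],
  ],
)

```text
clock: 3.48
eef_pos: [506.8, 250.6, 329.8]
tcp_rot: [3.14, -0.002, 0.144]
contact_force: [1.4, -0.1, -0.1]
opening: 1.002
```

```bash
python3 -c "
from h import *
c,im=shot('wrist','w2'); st(); s=status.sense()
T=R.from_euler('xyz',s['tcp_rot']).as_matrix()
rel=(T.T@(c[1]-s['eef_pos']),T.T@c[2]); print(rel)
np.savez('rel.npz',p=rel[0],M=rel[1],K=c[0]); np.savez('w2.npz',t=c[1],M=c[2],K=c[0])
cv2.imwrite('pics/w2b.png',cv2.resize(im[60:320,130:400,::-1],None,fx=2.3,fy=2.3,interpolation=cv2.INTER_CUBIC))
print(proj('wrist',[[507,250,168],[507,250,108]],c))
"
```

```text
3.53 [506.2 256.2 329.4] [-3.139e+00 -2.000e-03  1.450e-01] F [-0.8  4.2  0. ] op 1.004 q [0.46 0.2  1.67 0.   1.27 0.32]
(array([  -0.17193665,  -73.98480308, -121.28539613]), array([[ 9.99997608e-01, -2.18442198e-03, -1.15218019e-04],
       [ 2.11037365e-03,  9.49559456e-01,  3.13579951e-01],
       [-5.75584577e-04, -3.13579444e-01,  9.49561794e-01]]))
[[251.20985307 178.47098214]
 [251.11362818 162.95531656]]
```

View pics/w2b.png

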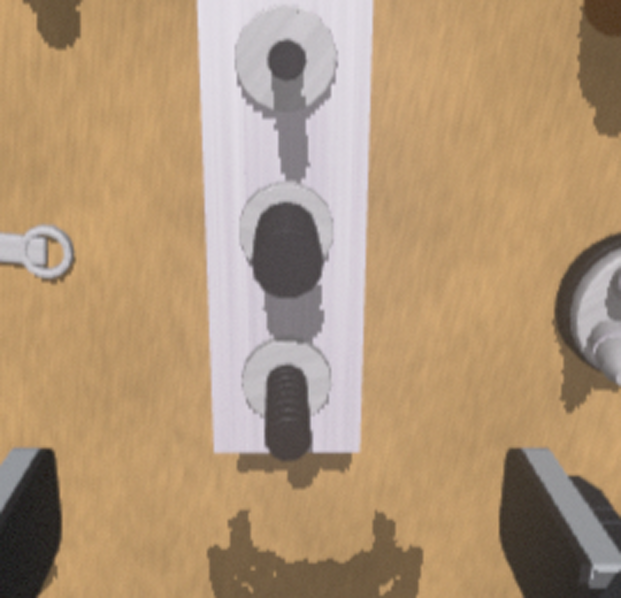

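```bash
python3 -c "
from h import *
f=np.load('w2.npz'); c=(f['K'],f['t'],f['M'])
for n,uv,z in [('top',(287,262),168),('collar',(286,230),108),('farcollar',(287,58),108),('nearcollar',(286.5,380),108),('fartop',(287,60),168),('neartop',(289,437),168)]:
  print(n,onz('wrist',(130+uv[0]/2.3,60+uv[1]/2.3),z,c).round(1))
for uv in [(214,453),(359,452)]: print(onz('wrist',(130+uv[0]/2.3,60+uv[1]/2.3),100,c).round(1))
st()
"
```

```text
top [509.5 254.6 168. ]
collar [509.9 253.6 108. ]
farcollar [499.5 327.7 108. ]
nearcollar [521. 180. 108.]
fartop [498.8 327.2 168. ]
neartop [521.2 180.9 168. ]
[490.6 130.8 100. ]
[564.4 141.9 100. ]
3.53 [506.2 256.2 329.4] [-3.139e+00 -2.000e-03  1.450e-01] F [-0.8  4.2  0. ] op 1.004 q [0.46 0.2  1.67 0.   1.27 0.32]
```

```bash
python3 -c "
from h import *
goto([509.7,254,132],down(0.145))"
```

```text
clk 3.53 shift [0.0028, 0.0032, 0.1974] turn [-0.0024, -0.0019, 0.0004]
```

Call:
send_rows(
  plan=[
    [[0.002,0.003,0.03],[-0.002,-0.002,0],1],
    [[0.003,0.003,0.065],[-0.002,-0.002,0],1],
    [[0.003,0.003,0.09],[-0.002,-0.002,0],1],
    [[0.003,0.003,0.11],[-0.002,-0.002,0],1],
    [[0.003,0.003,0.12],[-0.002,-0.002,0],1],
  ],
)

```text
clock: 3.95
eef_pos: [508.5, 252.3, 206.5]
tcp_rot: [3.14, 0.004, 0.145]
contact_force: [0.1, -0.1, -0.1]
opening: 0.998
```

```bash
python3 -c "
from h import *
c,im=shot('wrist','w3');st();goto([509.7,254,132],down(0.145))
print(proj('wrist',[[509.7,254,168]],c))"
```

```text
4.0 [508.3 252.3 206. ] [3.14  0.005 0.145] F [-0.2 -1.5 -1. ] op 1.001 q [0.46 0.32 1.8  0.   1.03 0.31]
clk 4.00 shift [0.002, -0.0016, 0.0739] turn [0.0014, 0.0049, -0.0004]
[[254.52748161 238.20396176]]
```

View pics/w3.png

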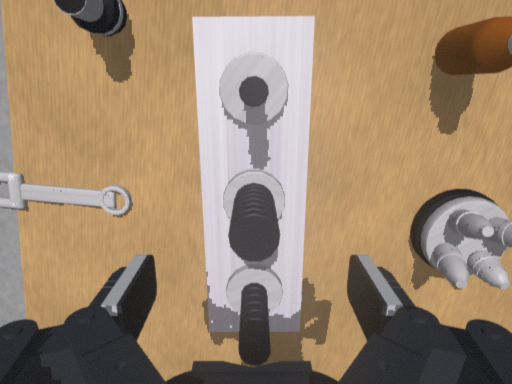

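Call:
send_rows(
  plan=[
    [[0.001,-0.001,0.02],[0.001,0.005,0],1],
    [[0.002,-0.0016,0.045],[0.001,0.005,0],1],
    [[0.002,-0.0016,0.065],[0.001,0.005,0],1],
    [[0.002,-0.0016,0.0735],[0.001,0.005,0],1],
    [[0.002,-0.0016,0.0735],[0.001,0.005,0],1],
  ],
)

```text
clock: 4.42
eef_pos: [509.2, 253.2, 131.5]
tcp_rot: [3.14, 0.002, 0.144]
contact_force: [0.0, 0.2, 0.2]
opening: 0.998
```

```bash
python3 -c "
from h import *
st();goto([509.7,254,132],down(0.145))"
```

```text
4.42 [509.2 253.2 131.5] [3.14e+00 2.00e-03 1.44e-01] F [0.  0.2 0.2] op 0.998 q [ 0.46  0.41  1.85 -0.    0.88  0.32]
clk 4.42 shift [0.0006, -0.0007, -0.0005] turn [0.0012, 0.0021, -0.0009]
```

Call:
send_rows(
  plan=[
    [[0.0005,-0.0007,0],[0.001,0.002,0],-1],
    [[0.0005,-0.0007,0],[0.001,0.002,0],-1],
    [[0.0005,-0.0007,0],[0.001,0.002,0],-1],
    [[0.0005,-0.0007,0],[0.001,0.002,0],-1],
    [[0.0005,-0.0007,0],[0.001,0.002,0],-1],
  ],
  squeeze=90,
)

```text
clock: 4.83
eef_pos: [510.0, 254.2, 132.6]
tcp_rot: [-3.141, -0.001, 0.144]
contact_force: [-5.9, -2.9, 18.8]
opening: 0.309
```

Call:
send_rows(
  plan=[
    [[0,0,0],[0,0,0],-1],
    [[0,0,0],[0,0,0],-1],
    [[0,0,0],[0,0,0],-1],
    [[0,0,0],[0,0,0],-1],
    [[0,0,0],[0,0,0],-1],
  ],
)

```text
clock: 5.25
eef_pos: [510.0, 254.3, 132.7]
tcp_rot: [-3.141, -0.001, 0.144]
contact_force: [-1.6, -0.1, 2.0]
opening: 0.307
```

```bash
python3 -c "
from h import *
c,im=shot('wrist','w4');st()"
```

```text
5.3 [510.  254.3 132.7] [-3.141e+00 -1.000e-03  1.440e-01] F [-0.9 -0.5  2.9] op 0.305 q [ 0.46  0.41  1.85 -0.    0.88  0.32]
```

View pics/w4.png

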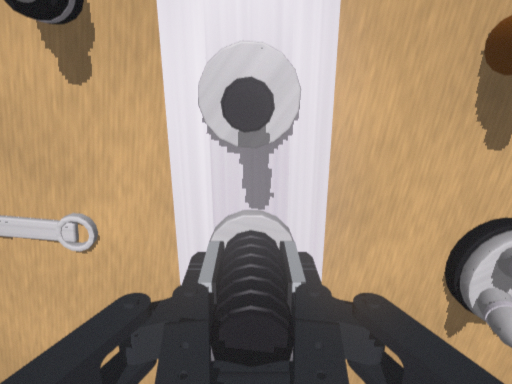

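```bash
cat > fit.py <<'E'
from h import *
from scipy.optimize import least_squares
Tw=R.from_euler('xyz',[3.141,-.003,.004]).as_matrix()
f=np.load('rel.npz')
# use the static offset
p=np.array([0.3,-79.5,-121.3])
cw=None
import sys
# w1 camera from proj at that moment: pose printed before? refine via offset unknown (du,dv) using known prints
def camw(t): return (f['K'],t,Tw@f['M'])
# solve camera position so that proj of two printed points match
ref=np.array([[264.44530877,183.00817359],[183.84203205,-511.45710687]])
P=np.array([[556,-145,177],[506,250,168]])
def g(x):
    M=Tw@R.from_rotvec(x[3:]).as_matrix()@f['M']; return np.r_[(proj('wrist',P,(f['K'],x[:3],M))-ref).ravel()*[1,1,.2,.2],(x[:3]-(np.array([541.9,-142.3,339.7])+Tw@p))*.05,x[3:]*500]
s=least_squares(g,np.r_[np.array([541.9,-142.3,339.7])+Tw@p,0,0,0],x_scale=[1,1,1,.01,.01,.01]);print('cam w1',s.x.round(3),g(s.x).round(2))
cw=(f['K'],s.x[:3],Tw@R.from_rotvec(s.x[3:]).as_matrix()@f['M'])
obs=[('wrist',cw,np.array([239.3,287.4,153.6,210.0]),1),
('top',cam('top'),np.array([265+206/6,265+324/6,130+303/6,130+411/6])-.42,1),
('scene',cam('scene'),np.array([150+272/6,150+385/6,160+50/6,160+100/6])-.42,1)]
def ext(n,c,x):
    psi=x[3]; a=np.array([-np.sin(np.radians(35))*np.cos(psi),-np.sin(np.radians(35))*np.sin(psi),np.cos(np.radians(35))])
    e1=np.array([-np.sin(psi),np.cos(psi),0]); e2=np.cross(a,e1)
    th=np.linspace(0,2*np.pi,180)[:,None]
    q=proj(n,x[:3]+25*(np.cos(th)*e1+np.sin(th)*e2),c)
    return np.array([q[:,0].min(),q[:,0].max(),q[:,1].min(),q[:,1].max()])
for sel in ([0,1,2],[1,2],[0,1],[0,2],[0]):
    F=lambda x: np.r_[np.concatenate([(ext(*obs[i][:2],x)-obs[i][2]) for i in sel]),(x[3]+.083)*20]
    r=least_squares(F,[556,-145,177,-.083]); print(sel,r.x.round(2),F(r.x).round(1))
E
python3 fit.py
```

```text
cam w1 [543.126 -59.03  462.942   0.      0.     -0.   ] [ 0.06 -0.01 -0.17  0.01  0.08  0.18  0.1   0.01  0.   -0.05]
[0, 1, 2] [ 5.5427e+02 -1.4469e+02  1.7567e+02 -1.3000e-01] [ 0.8 -0.3  0.8 -0.7  0.5 -0.3  1.  -0.6  1.   0.1  1.1 -1.9 -1. ]
[1, 2] [ 5.5534e+02 -1.4512e+02  1.7512e+02 -1.2000e-01] [ 0.6 -0.2  0.7 -1.   0.7 -0.1  1.5 -1.6 -0.8]
[0, 1] [ 5.5374e+02 -1.4257e+02  1.8314e+02 -9.0000e-02] [ 0.1  0.   0.3  0.  -0.  -0.7  0.9 -0.6 -0. ]
[0, 2] [ 5.5421e+02 -1.4480e+02  1.7538e+02 -1.3000e-01] [ 0.8 -0.4  0.9 -0.7  1.   0.1  1.2 -1.8 -1. ]
[0] [ 5.5367e+02 -1.4223e+02  1.8392e+02 -8.0000e-02] [-0.1  0.1  0.  -0.  -0. ]
```

Call:
send_rows(
  plan=[
    [[0,0,-0.02],[0,0,0],-1],
    [[0,0,-0.05],[0,0,0],-1],
    [[0,0,-0.085],[0,0,0],-1],
    [[0,0,-0.12],[0,0,0],-1],
    [[0,0,-0.15],[0,0,0],-1],
  ],
)

```text
clock: 5.72
eef_pos: [509.8, 254.2, 284.5]
tcp_rot: [-3.141, -0.001, 0.144]
contact_force: [0.6, 0.8, -3.2]
opening: 0.306
```

```bash
python3 -c "
from h import *
c,im=shot('scene','s5');st()"
```

```text
5.77 [512.1 255.3 290.5] [-3.139 -0.009  0.144] F [2.3 1.3 2.9] op 0.307 q [ 0.46  0.23  1.71 -0.    1.19  0.32]
```

View pics/s5.png

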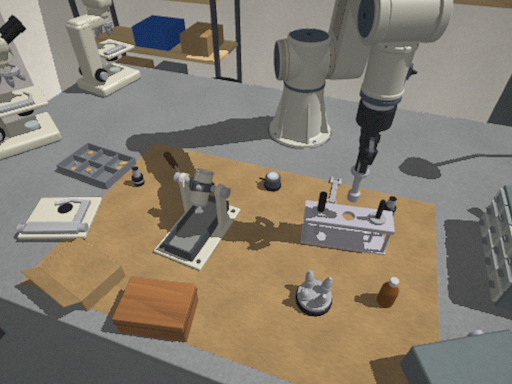

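```bash
cat >> h.py <<'E'
PSI=-0.085
def tilt(psi=PSI,th=np.radians(35)):
    return down(psi)@R.from_euler('y',-th).as_matrix()
def axis(psi=PSI): return -tilt(psi)[:,2]
L=124.7
def tcp_for(depth,mouth=(554,-144,178)): return np.array(mouth)-axis()*depth+axis()*L
E
python3 -c "
from h import *
print(axis(),tilt()); goto([506,180,345],down(0.1)); print(tcp_for(-40)); goto(tcp_for(-40),tilt())"
```

```text
[ 0.57150564 -0.04869531  0.81915204] [[ 8.16194639e-01 -8.48976828e-02 -5.71505639e-01]
 [-6.95441104e-02 -9.96389675e-01  4.86953104e-02]
 [-5.73576436e-01  1.22464680e-16 -8.19152044e-01]]
clk 5.77 shift [-0.0164, 0.0735, -0.0549] turn [-0.003, -0.009, 0.0442]
[ 648.1269787  -152.02011762  312.91434169]
clk 5.77 shift [0.0762, 0.4226, -0.0229] turn [0.0663, -0.6168, 0.2233]
```

Sign of tilt needs flipping (the axis must lean toward the robot).

```bash
sed -i "s/from_euler('y',-th)/from_euler('y',th)/" h.py
python3 -c "
from h import *
print(axis());print(tcp_for(-40)); goto(tcp_for(-40),tilt())"
```

```text
[-0.57150564  0.04869531  0.81915204]
[ 459.8730213  -135.97988238  312.91434169]
clk 5.77 shift [-0.1077, 0.3797, -0.0245] turn [-0.0737, 0.5995, 0.2207]
```

Call:
send_rows(
  plan=[
    [[0,0,-0.02],[0,0,0],-1],
    [[0,0,-0.04],[0,0,0],-1],
    [[-0.004,0.01,-0.055],[0,0,0.01],-1],
    [[-0.008,0.035,-0.06],[0,0,0.03],-1],
    [[-0.015,0.07,-0.06],[0,0,0.044],-1],
  ],
)

```text
clock: 6.18
eef_pos: [507.5, 184.8, 351.3]
tcp_rot: [-3.137, -0.012, 0.102]
contact_force: [0.4, -1.6, -3.1]
opening: 0.305
```

```bash
python3 -c "
from h import *
st(); goto([470,-30,345],down(-.02)); goto(tcp_for(-40),tilt())"
```

```text
6.18 [507.5 184.8 351.3] [-3.137 -0.012  0.102] F [ 0.4 -1.6 -3.1] op 0.305 q [0.35 0.13 1.7  0.   1.29 0.24]
clk 6.18 shift [-0.0592, 0.2099, 0.0046] turn [-0.0054, -0.0113, 0.1218]
clk 6.18 shift [-0.0804, 0.3144, 0.036] turn [-0.0626, 0.598, 0.1791]
```

Call:
send_rows(
  plan=[
    [[-0.009,0.035,0.002],[0,0,0.02],-1],
    [[-0.018,0.07,0.004],[-0.006,0.06,0.04],-1],
    [[-0.027,0.105,0.006],[-0.013,0.13,0.06],-1],
    [[-0.036,0.14,0.008],[-0.02,0.2,0.08],-1],
    [[-0.045,0.175,0.01],[-0.028,0.27,0.1],-1],
  ],
)

```text
clock: 6.6
eef_pos: [479.8, 4.7, 339.3]
tcp_rot: [3.132, -0.285, 0.001]
contact_force: [1.7, 0.2, -2.2]
opening: 0.307
```

```bash
python3 -c "
from h import *
st(); goto(tcp_for(-40),tilt())"
```

```text
6.6 [479.8   4.7 339.3] [ 3.132e+00 -2.850e-01  1.000e-03] F [ 1.7  0.2 -2.2] op 0.307 q [ 0.02 -0.11  2.   -0.02  0.96  0.02]
clk 6.60 shift [-0.0267, 0.1404, 0.0211] turn [-0.0278, 0.3257, 0.0796]
```

Call:
send_rows(
  plan=[
    [[-0.006,0.034,0.004],[-0.006,0.07,0.02],-1],
    [[-0.012,0.068,0.009],[-0.012,0.14,0.04],-1],
    [[-0.018,0.1,0.014],[-0.018,0.21,0.06],-1],
    [[-0.024,0.126,0.018],[-0.024,0.28,0.075],-1],
    [[-0.0267,0.1404,0.021],[-0.0278,0.3257,0.0796],-1],
  ],
)

```text
clock: 7.02
eef_pos: [457.7, -138.1, 311.6]
tcp_rot: [3.14, -0.613, -0.087]
contact_force: [0.7, 0.9, -3.2]
opening: 0.301
```

Call:
send_rows(
  plan=[
    [[0,0,0],[0,0,0],-1],
    [[0,0,0],[0,0,0],-1],
    [[0,0,0],[0,0,0],-1],
    [[0,0,0],[0,0,0],-1],
    [[0,0,0],[0,0,0],-1],
  ],
)

```text
clock: 7.43
eef_pos: [458.4, -137.3, 312.0]
tcp_rot: [3.14, -0.612, -0.085]
contact_force: [-0.6, -0.2, -3.0]
opening: 0.303
```

```bash
python3 -c "
from h import *
c,im=shot('wrist','w6');np.savez('w6.npz',t=c[1],M=c[2],K=c[0]);st(); c2,im2=shot('scene','s6'); goto(tcp_for(-40),tilt())
m=np.array([554,-144,178]);print(proj('wrist',[m,m+40*axis()],c))
print(proj('scene',[m,m+40*axis()]))
cv2.imwrite('pics/s6b.png',cv2.resize(im2[110:270,130:270,::-1],None,fx=4,fy=3.7,interpolation=cv2.INTER_CUBIC))"
```

```text
7.48 [ 458.4 -137.3  312. ] [ 3.14  -0.613 -0.085] F [ 0.3 -0.2 -3.2] op 0.306 q [-0.42 -0.2   2.24  0.37  0.54 -0.6 ]
clk 7.53 shift [0.0018, -0.0015, 0.0] turn [0.0023, -0.0017, -0.0004]
[[252.49871822 175.12206195]
 [252.74761551 188.76457813]]
[[205.12160133 171.01166912]
 [208.2108576  156.76131587]]
```

View pics/w6.png

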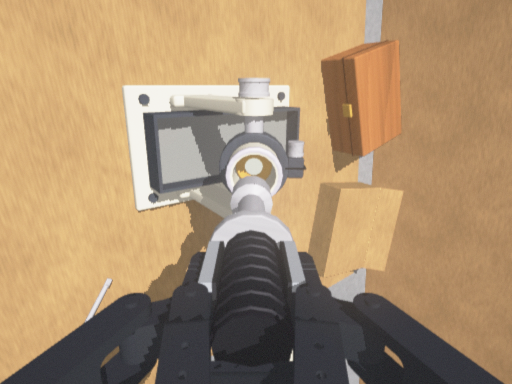

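View pics/s6b.png

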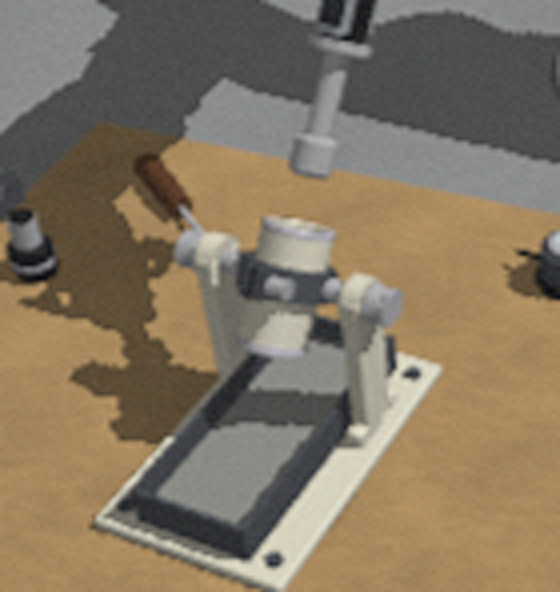

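```bash
python3 -c "
from h import *
im=cv2.imread('pics/w6.png');cv2.imwrite('pics/w6b.png',cv2.resize(im[125:245,200:310],None,fx=6,fy=5,interpolation=cv2.INTER_CUBIC))"
```

```text
(no output)
```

View pics/w6b.png

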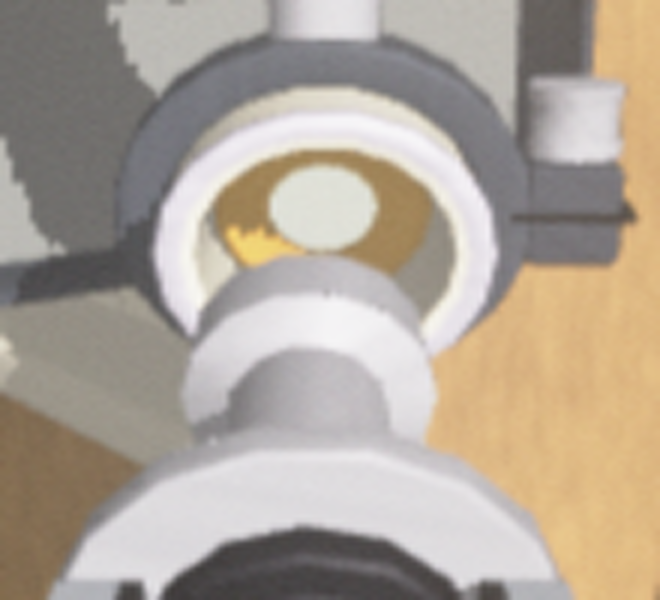

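```bash
cat >> fit.py <<'E'
print('----')
f6=np.load('w6.npz'); c6=(f6['K'],f6['t'],f6['M'])
o6=np.array([200+154/6-.42,200+498/6-.42,125+107/5-.4])
def e6(x): return ext('wrist',c6,x)[:3]-o6
for sel in ([0,1,2],[0],[0,1],[]):
    F=lambda x: np.r_[[] if not sel else np.concatenate([(ext(*obs[i][:2],x)-obs[i][2]) for i in sel]),e6(x),(x[3]+.085)*100]
    r=least_squares(F,[556,-145,177,-.083]); print(sel,r.x.round(2),F(r.x).round(1))
    s=status.sense();T=R.from_euler('xyz',s['tcp_rot']).as_matrix();print('mouth in tool',(T.T@(r.x[:3]-s['eef_pos'])).round(1))
s=status.sense();T=R.from_euler('xyz',s['tcp_rot']).as_matrix()
print('tip',s['eef_pos']+T@[0,0,124.7], proj('wrist',[s['eef_pos']+T@[0,0,124.7]],c6),proj('scene',[s['eef_pos']+T@[0,0,124.7]]))
th=np.linspace(0,6.28,100)[:,None]
for z,rr in((124.7,11),(124.7-26,15),(32.7,22)):
    q=proj('wrist',s['eef_pos']+(np.hstack([rr*np.cos(th),rr*np.sin(th),z+0*th]))@T.T,c6);print(z,q.min(0),q.max(0))
E
python3 fit.py | sed -n '/----/,$p'
```

```text
----
[0, 1, 2] [ 5.5451e+02 -1.4354e+02  1.7898e+02 -9.0000e-02] [ 1.   0.4  0.4 -0.7  0.2 -0.6  0.8 -0.8  1.1  0.4  0.6 -2.9  0.1 -0.8
  0.7 -0.2]
mouth in tool [  2.4  -2.4 164.2]
[0] [ 5.5371e+02 -1.4285e+02  1.8096e+02 -9.0000e-02] [ 0.1 -0.3  0.  -0.6  0.4 -0.   0.4 -0. ]
mouth in tool [  2.9  -3.  162.1]
[0, 1] [ 5.5378e+02 -1.4295e+02  1.8086e+02 -9.0000e-02] [ 0.2 -0.2  0.1 -0.5  0.  -0.7  1.  -0.6  0.4 -0.1  0.5 -0. ]
mouth in tool [  2.9  -2.9 162.2]
[] [ 5.5243e+02 -1.4197e+02  1.8260e+02 -8.0000e-02] [-0.  0. -0.  0.]
mouth in tool [  2.7  -3.7 160. ]
tip [ 529.71004414 -143.70817871  209.88770675] [[250.74160021 190.9526334 ]] [[207.9078381  156.59145983]]
124.7 [236.55332538 177.27026776] [264.93058102 204.2793222 ]
98.7 [229.27112115 181.78975111] [272.06774842 222.0737908 ]
32.7 [207.45675831 205.77209262] [293.32150485 283.16146241]
```

```bash
cat > ov.py <<'E'
from h import *
f6=np.load('w6.npz'); c=(f6['K'],f6['t'],f6['M'])
s=status.sense();T=R.from_euler('xyz',s['tcp_rot']).as_matrix();th=np.linspace(0,6.28,200)[:,None]
im=cv2.imread('pics/w6.png');S=6;x0,y0=200,140
big=cv2.resize(im[y0:y0+95,x0:x0+110],None,fx=S,fy=S,interpolation=cv2.INTER_CUBIC)
import sys
dx,dy,rx,dz=map(float,sys.argv[1:5])
Q=R.from_euler('x',rx).as_matrix()
for z,rr,col in((124.7,11,(0,0,255)),(120.7,15,(255,0,255)),(98.7,15,(0,200,0)),(32.7,22,(255,0,0)),(24.7,22,(0,200,255))):
    p=np.hstack([rr*np.cos(th),rr*np.sin(th),z+dz+0*th])@Q.T+[dx,dy,0]
    q=proj('wrist',s['eef_pos']+p@T.T,c); 
    cv2.polylines(big,[(((q-[x0,y0]+.5)*S)).astype(np.int32)],True,col,1)
cv2.imwrite('pics/'+sys.argv[5],big)
E
python3 ov.py 0 0 0 0 ov1.png
```

```text
(no output)
```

View pics/ov1.png

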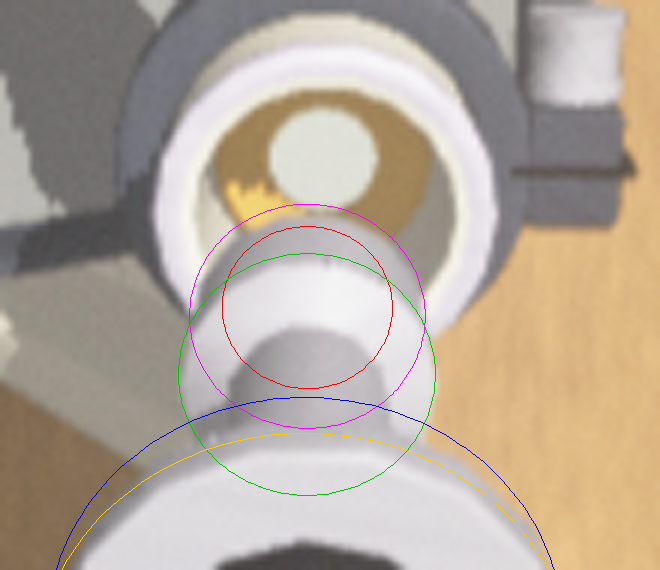

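```bash
python3 ov.py 0.5 1.3 0 0 ov2.png
```

```text
(no output)
```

View pics/ov2.png

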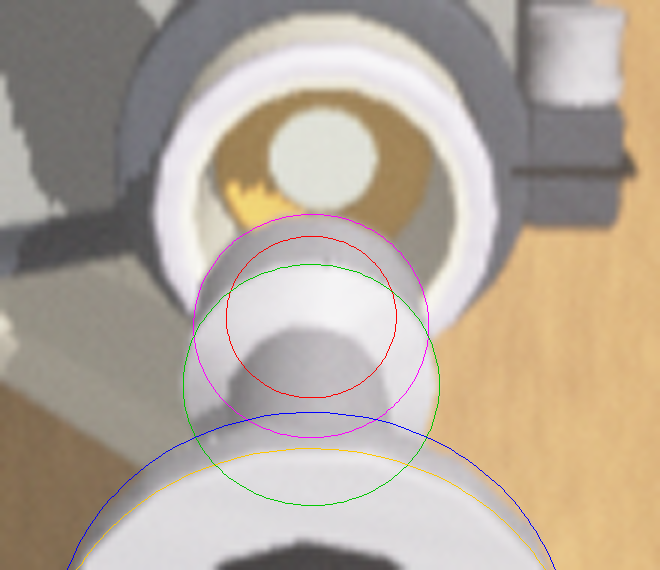

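```bash
python3 -c "
from h import *
f6=np.load('w6.npz'); c=(f6['K'],f6['t'],f6['M'])
s=status.sense();T=R.from_euler('xyz',s['tcp_rot']).as_matrix()
for p in [(2.6,-3,200),(.5,1.3,200),(2.4,-2.4,202)]: print(p,proj('wrist',s['eef_pos']+T@p,c))
print('glass',200+323/6-.42,140+155/6-.42)
# intersect
"
```

```text
(2.6, -3, 200) [[253.51549907 164.6576679 ]]
(0.5, 1.3, 200) [[251.39306784 168.89406847]]
(2.4, -2.4, 202) [[253.30154643 164.78079145]]
glass 253.41333333333336 165.41333333333336
```

Call:
send_rows(
  plan=[
    [[0.002,-0.0039,0.002],[0.002,0,0],-1],
    [[0.002,-0.0039,0.01],[0.002,0,0],-1],
    [[0.002,-0.0039,0.02],[0.002,0,0],-1],
    [[0.002,-0.0039,0.028],[0.002,0,0],-1],
    [[0.002,-0.0039,0.028],[0.002,0,0],-1],
  ],
)

```text
clock: 7.95
eef_pos: [476.5, -134.5, 288.3]
tcp_rot: [-3.141, -0.61, -0.085]
contact_force: [0.2, -0.4, -3.9]
opening: 0.304
```

```bash
python3 -c "
from h import *
c,im=shot('wrist','w7');np.savez('w7.npz',t=c[1],M=c[2],K=c[0]);st()
cv2.imwrite('pics/w7b.png',cv2.resize(im[125:225,200:310,::-1],None,fx=6,fy=6,interpolation=cv2.INTER_CUBIC))
goto(tcp_for(-9),tilt())
s=status.sense();T=R.from_euler('xyz',s['tcp_rot']).as_matrix()
print([proj('wrist',s['eef_pos']+T@p,c) for p in[(.5,1.3,134),(.5,1.3,172)]])
c2,im2=shot('scene','s7')
cv2.imwrite('pics/s7b.png',cv2.resize(im2[130:210,150:250,::-1],None,fx=6,fy=6,interpolation=cv2.INTER_CUBIC))"
```

```text
8.0 [ 476.3 -134.6  288.9] [-3.141 -0.61  -0.085] F [ 0.2  0.5 -3.3] op 0.302 q [-0.39 -0.14  2.25  0.39  0.47 -0.61]
clk 8.00 shift [0.0005, 0.0028, 0.002] turn [-0.0007, 0.0005, -0.0003]
[array([[251.79128597, 189.16089081]]), array([[251.74758171, 176.55832595]])]
```

View pics/w7b.png

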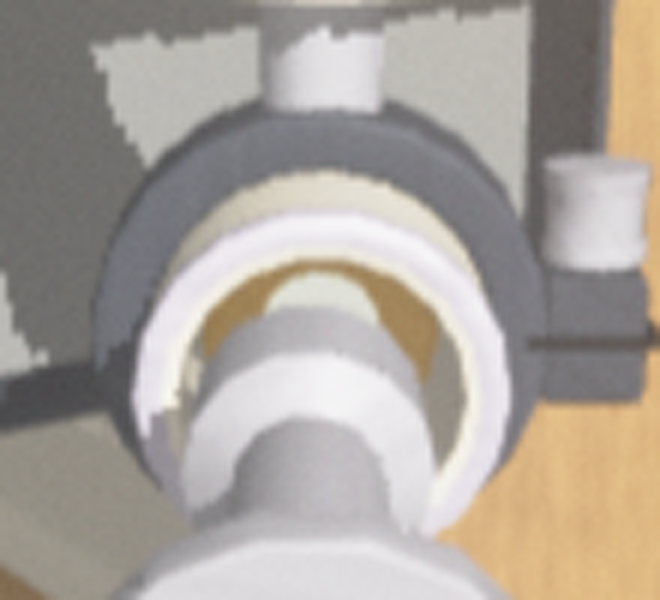

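View pics/s7b.png

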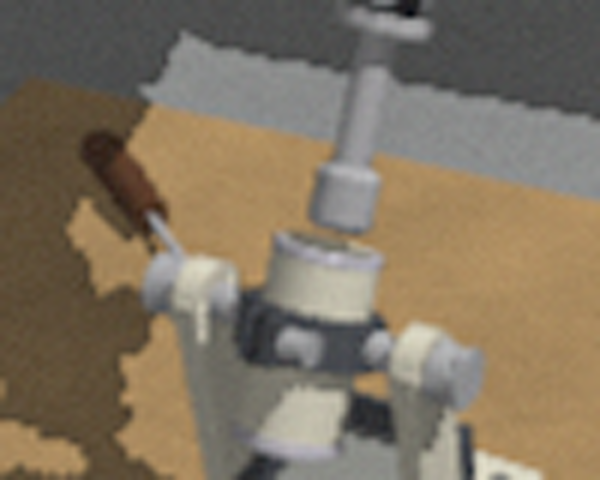

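```bash
cat > fit7.py <<'E'
from h import *
from scipy.optimize import least_squares
f=np.load('w7.npz'); c=(f['K'],f['t'],f['M']); s=status.sense();T=R.from_euler('xyz',s['tcp_rot']).as_matrix()
th=np.linspace(0,6.28,300)[:,None]
for r,o in ((25,[200+134/6-.42,200+510/6-.42,125+210/6-.42]),(19,[200+181/6-.42,200+467/6-.42,125+262/6-.42])):
    def F(x):
        q=proj('wrist',s['eef_pos']+(np.hstack([r*np.cos(th),r*np.sin(th),0*th])+x)@T.T,c); return np.array([q[:,0].min(),q[:,0].max(),q[:,1].min()])-o
    x=least_squares(F,[1,1,130.]).x; print(r,x)
E
python3 fit7.py
```

```text
25 [  1.29309892   1.66922885 133.15751812]
19 [  1.55737917   2.4386536  132.61946876]
```

Call:
send_rows(
  plan=[
    [[0.0012,0.0006,0.002],[0,0,0],-1],
    [[0.0012,0.0006,0.008],[0,0,0],-1],
    [[0.0012,0.0006,0.014],[0,0,0],-1],
    [[0.0012,0.0006,0.02],[0,0,0],-1],
    [[0.0012,0.0006,0.026],[0,0,0],-1],
  ],
)

```text
clock: 8.47
eef_pos: [492.4, -136.8, 268.3]
tcp_rot: [-3.141, -0.611, -0.086]
contact_force: [-0.1, 0.7, -2.6]
opening: 0.307
```

```bash
python3 -c "
from h import *
c,im=shot('wrist','w8');np.savez('w8.npz',t=c[1],M=c[2],K=c[0]);st()
s=status.sense();T=R.from_euler('xyz',s['tcp_rot']).as_matrix();print('Ftool',T.T@(s['contact_force']-[0,0,-3.2]),s['wrist_torque'])
cv2.imwrite('pics/w8b.png',cv2.resize(im[125:225,200:310,::-1],None,fx=6,fy=6,interpolation=cv2.INTER_CUBIC))"
```

```text
8.52 [ 492.4 -136.7  267.3] [-3.141 -0.61  -0.086] F [ 0.3 -0.  -4.4] op 0.306 q [-0.38 -0.07  2.25  0.43  0.41 -0.64]
Ftool [-0.47480435  0.00534779  1.17141068] [ 0.0734203   0.69234564 -0.01665879]
```

View pics/w8b.png

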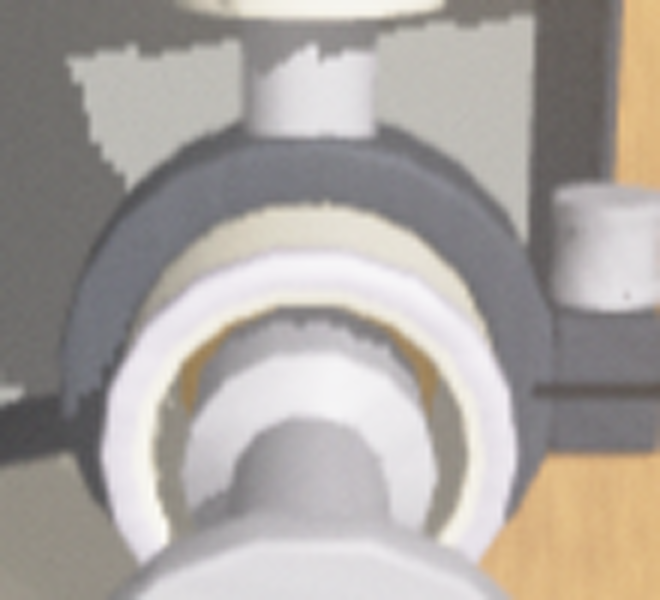

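Call:
send_rows(
  plan=[
    [[0,0,0.004],[0,0,0],-1],
    [[0,0,0.008],[0,0,0],-1],
    [[0,0,0.012],[0,0,0],-1],
    [[0,0,0.016],[0,0,0],-1],
    [[0,0,0.02],[0,0,0],-1],
  ],
)

```text
clock: 8.93
eef_pos: [504.1, -137.7, 251.2]
tcp_rot: [-3.141, -0.611, -0.086]
contact_force: [-9.4, 1.3, 9.4]
opening: 0.31
```

```bash
cat >> h.py <<'E'
def ft():
    s=status.sense();T=R.from_euler('xyz',s['tcp_rot']).as_matrix();print('Ftool',(T.T@(s['contact_force']-[0,0,-3.2])).round(1),s['wrist_torque'].round(2))
E
python3 -c "
from h import *
st();ft();goto([492.4+50*.5715,-136.7-50*.0487,267.8-50*.819],tilt())"
```

```text
8.93 [ 504.1 -137.7  251.2] [-3.141 -0.611 -0.086] F [-9.4  1.3  9.4] op 0.31 q [-0.37 -0.02  2.25  0.47  0.36 -0.68]
Ftool [ -0.6  -0.5 -15.7] [0.12 0.99 0.01]
clk 8.93 shift [-0.0001, 0.0, 0.0296] turn [-0.0006, 0.0003, -0.0004]
```

Call:
send_rows(
  plan=[
    [[0,0,0.004],[0,0,0],-1],
    [[0,0,0.008],[0,0,0],-1],
    [[0,0,0.012],[0,0,0],-1],
    [[0,0,0.016],[0,0,0],-1],
    [[0,0,0.02],[0,0,0],-1],
  ],
)

```text
clock: 9.35
eef_pos: [515.8, -138.7, 235.2]
tcp_rot: [-3.141, -0.612, -0.085]
contact_force: [-9.2, 1.3, 8.8]
opening: 0.307
```

```bash
python3 -c "
from h import *
st();ft();goto([492.4+50*.5715,-136.7-50*.0487,267.8-50*.819],tilt())"
```

```text
9.35 [ 515.8 -138.7  235.2] [-3.141 -0.612 -0.085] F [-9.2  1.3  8.8] op 0.307 q [-0.36  0.03  2.25  0.53  0.31 -0.73]
Ftool [ -0.7  -0.5 -15.2] [0.08 0.87 0.1 ]
clk 9.35 shift [-0.0005, -0.0, 0.0098] turn [-0.0003, -0.0008, -0.0002]
```

Call:
send_rows(
  plan=[
    [[0,0,0.004],[0,0,0],-1],
    [[0,0,0.008],[0,0,0],-1],
    [[0,0,0.012],[0,0,0],-1],
    [[0,0,0.015],[0,0,0],-1],
    [[0,0,0.018],[0,0,0],-1],
  ],
)

```text
clock: 9.77
eef_pos: [526.1, -139.6, 220.7]
tcp_rot: [-3.141, -0.612, -0.085]
contact_force: [-8.5, 0.2, 8.3]
opening: 0.307
```

```bash
python3 -c "
from h import *
st();ft();shot('scene','s10')"
```

```text
9.77 [ 526.1 -139.6  220.7] [-3.141 -0.612 -0.085] F [-8.5  0.2  8.3] op 0.307 q [-0.35  0.07  2.24  0.59  0.28 -0.79]
Ftool [ -0.4   0.5 -14.3] [ 0.12  1.03 -0.01]
```

View pics/s10.png

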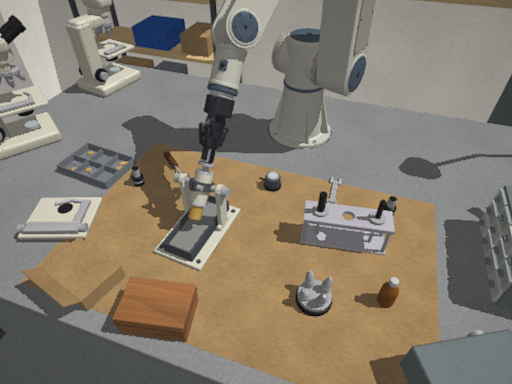

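Call:
send_rows(
  plan=[
    [[0,0,0.003],[0,0,0],-1],
    [[0,0,0.006],[0,0,0],-1],
    [[0,0,0.008],[0,0,0],-1],
    [[0,0,0.01],[0,0,0],-1],
    [[0,0,0.01],[0,0,0],-1],
  ],
)

```text
clock: 10.23
eef_pos: [532.2, -140.2, 211.7]
tcp_rot: [-3.141, -0.612, -0.085]
contact_force: [0.0, -0.4, -2.2]
opening: 0.307
```

```bash
python3 -c "
from h import *
st();ft();c,im=shot('scene','s11')
cv2.imwrite('pics/s11b.png',cv2.resize(im[130:270,150:250,::-1],None,fx=4,fy=4,interpolation=cv2.INTER_CUBIC))"
```

```text
10.23 [ 532.2 -140.2  211.7] [-3.141 -0.612 -0.085] F [ 0.  -0.4 -2.2] op 0.307 q [-0.35  0.1   2.24  0.63  0.26 -0.83]
Ftool [ 0.7  0.4 -0.8] [ 0.03  0.62 -0.03]
```

View pics/s11b.png

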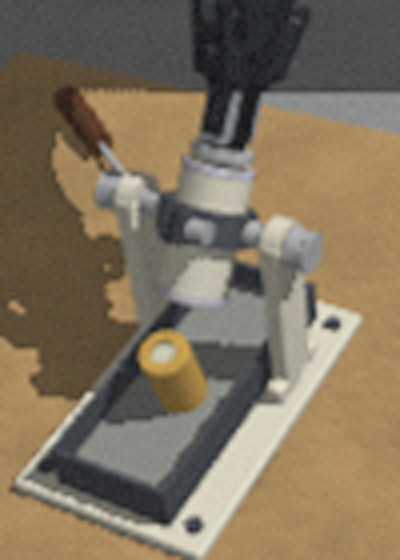

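Call:
send_rows(
  plan=[
    [[0,0,-0.01],[0,0,0],-1],
    [[0,0,-0.03],[0,0,0],-1],
    [[0,0,-0.055],[0,0,0],-1],
    [[0,0,-0.08],[0,0,0],-1],
    [[0,0,-0.105],[0,0,0],-1],
  ],
)

```text
clock: 10.7
eef_pos: [471.1, -135.0, 298.3]
tcp_rot: [-3.141, -0.611, -0.085]
contact_force: [0.8, 0.3, -2.9]
opening: 0.308
```

```bash
python3 -c "
from h import *
st();ft();c,im=shot('scene','s12')
cv2.imwrite('pics/s12b.png',cv2.resize(im[130:270,150:250,::-1],None,fx=4,fy=4,interpolation=cv2.INTER_CUBIC))"
```

```text
10.7 [ 471.1 -135.   298.3] [-3.141 -0.611 -0.085] F [ 0.8  0.3 -2.9] op 0.308 q [-0.4  -0.16  2.24  0.38  0.5  -0.59]
Ftool [ 0.8 -0.4  0.2] [ 0.11  0.57 -0.01]
```

View pics/s12b.png

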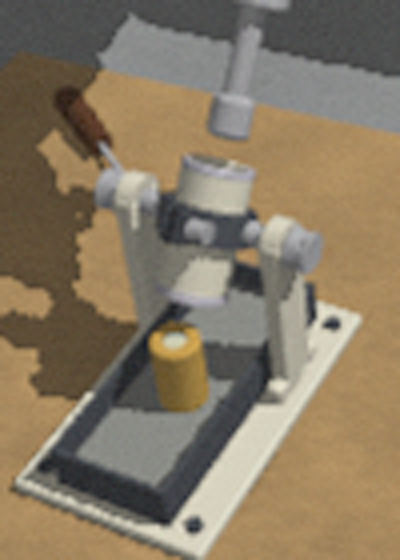

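```bash
python3 -c "
from h import *
goto([480,0,355],down(0.05));goto([510,254.3,350],down(0.144))"
```

```text
clk 10.75 shift [0.0288, -0.1354, -0.0446] turn [0.0427, -0.6139, -0.1306]
clk 10.75 shift [0.0328, -0.3913, -0.036] turn [0.0716, -0.612, -0.2216]
```

Call:
send_rows(
  plan=[
    [[0.004,-0.02,-0.016],[0.004,-0.06,-0.013],-1],
    [[0.01,-0.048,-0.026],[0.012,-0.17,-0.04],-1],
    [[0.016,-0.077,-0.034],[0.02,-0.29,-0.065],-1],
    [[0.022,-0.106,-0.04],[0.028,-0.41,-0.09],-1],
    [[0.0288,-0.1354,-0.0446],[0.037,-0.53,-0.11],-1],
  ],
)

```text
clock: 11.17
eef_pos: [480.3, 1.3, 357.3]
tcp_rot: [3.136, -0.082, 0.031]
contact_force: [1.1, -1.5, -3.7]
opening: 0.308
```

```bash
python3 -c "
from h import *
st();goto([510,254.3,350],down(0.144))"
```

```text
11.17 [480.3   1.3 357.3] [ 3.136 -0.082  0.031] F [ 1.1 -1.5 -3.7] op 0.308 q [ 0.   -0.01  1.85 -0.    1.23 -0.03]
clk 11.17 shift [0.0367, -0.252, 0.0089] turn [0.0103, -0.0819, -0.1135]
```

Call:
send_rows(
  plan=[
    [[0.005,-0.038,0],[0.003,-0.03,-0.03],-1],
    [[0.011,-0.076,0],[0.005,-0.06,-0.05],-1],
    [[0.016,-0.114,0],[0.01,-0.08,-0.08],-1],
    [[0.022,-0.152,0],[0.01,-0.082,-0.11],-1],
    [[0.028,-0.19,0.004],[0.01,-0.082,-0.1135],-1],
  ],
)

```text
clock: 11.58
eef_pos: [503.5, 194.5, 354.8]
tcp_rot: [-3.141, -0.001, 0.146]
contact_force: [1.2, -0.4, -2.4]
opening: 0.306
```

```bash
python3 -c "
from h import *
st();goto([510,254.3,345],down(0.144))"
```

```text
11.58 [503.5 194.5 354.8] [-3.141e+00 -1.000e-03  1.460e-01] F [ 1.2 -0.4 -2.4] op 0.306 q [ 0.37  0.13  1.69 -0.    1.31  0.22]
clk 11.58 shift [0.0151, -0.0582, 0.0098] turn [-0.0002, -0.0013, 0.002]
```

Call:
send_rows(
  plan=[
    [[0.005,-0.025,0.003],[0,0,0.001],-1],
    [[0.01,-0.045,0.006],[0,-0.001,0.002],-1],
    [[0.0151,-0.0582,0.0098],[0,-0.001,0.002],-1],
    [[0.0151,-0.0582,0.0098],[0,-0.001,0.002],-1],
    [[0.0151,-0.0582,0.02],[0,-0.001,0.002],-1],
  ],
)

```text
clock: 12.0
eef_pos: [510.9, 254.8, 335.7]
tcp_rot: [-3.141, -0.003, 0.145]
contact_force: [-0.3, -0.2, -2.5]
opening: 0.308
```

```bash
python3 -c "
from h import *
st();goto([510,254.3,240],down(0.144))"
```

```text
12.0 [510.9 254.8 335.7] [-3.141e+00 -3.000e-03  1.450e-01] F [-0.3 -0.2 -2.5] op 0.308 q [ 0.46  0.2   1.66 -0.    1.28  0.32]
clk 12.00 shift [-0.0012, 0.0004, 0.0957] turn [-0.0006, -0.0026, 0.0011]
```

Call:
send_rows(
  plan=[
    [[-0.0005,0.0004,0.03],[0,-0.002,0.001],-1],
    [[-0.001,0.0004,0.06],[0,-0.002,0.001],-1],
    [[-0.0012,0.0004,0.085],[0,-0.002,0.001],-1],
    [[-0.0012,0.0004,0.096],[0,-0.002,0.001],-1],
    [[-0.0012,0.0004,0.096],[0,-0.002,0.001],-1],
  ],
)

```text
clock: 12.42
eef_pos: [508.6, 252.4, 236.8]
tcp_rot: [3.14, 0.004, 0.143]
contact_force: [-0.8, 0.1, -3.0]
opening: 0.309
```

```bash
python3 -c "
from h import *
c,im=shot('wrist','w13');st();goto([510,254.3,200],down(0.144))
cv2.imwrite('pics/w13b.png',cv2.resize(im[100:250,170:330,::-1],None,fx=4,fy=4,interpolation=cv2.INTER_CUBIC))"
```

```text
12.47 [509.7 253.2 238.9] [3.141e+00 1.000e-03 1.430e-01] F [ 0.4  0.6 -3. ] op 0.305 q [0.46 0.28 1.77 0.   1.09 0.32]
clk 12.47 shift [0.0005, -0.0011, 0.0389] turn [0.0002, 0.0013, -0.0009]
```

View pics/w13b.png

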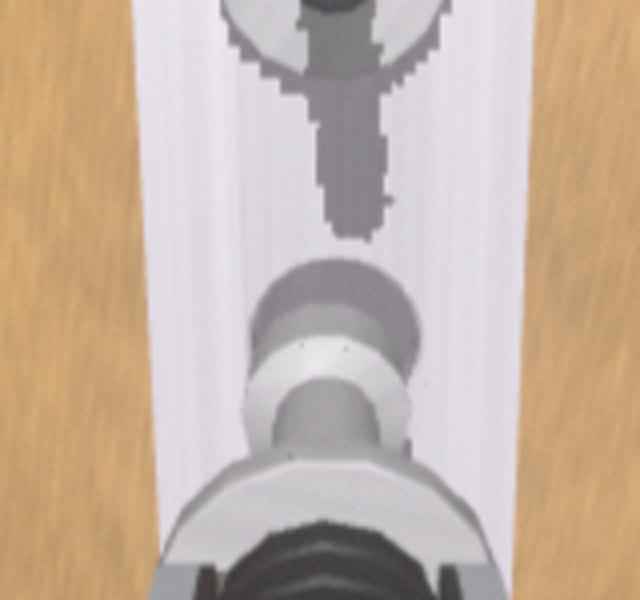

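```bash
cat > fit14.py <<'E'
from h import *
import sys
from scipy.optimize import least_squares
s=status.sense(); T=R.from_euler('xyz',s['tcp_rot']).as_matrix(); c=cam('wrist')
im=viewer.grab_frame('wrist'); big=cv2.resize(im[140:240,200:310,::-1],None,fx=6,fy=6,interpolation=cv2.INTER_CUBIC)
th=np.linspace(0,6.28,200)[:,None]
def circ(p,r,col):
    q=proj('wrist',s['eef_pos']+(np.hstack([r*np.cos(th),r*np.sin(th),0*th])+p)@T.T,c)
    cv2.polylines(big,[((q-[200,140]+.5)*6).astype(np.int32)],True,col,1); return q
dx,dy,hx,hy=map(float,sys.argv[1:5])
zt=s['eef_pos'][2]-100
circ([dx,dy,98.7],15,(0,200,0)); circ([dx,dy,120.7],15,(255,0,255)); circ([dx,dy,24.7],22,(0,200,255))
circ([hx,hy,zt],17,(0,0,255))
cv2.imwrite('pics/'+sys.argv[5],big); st(); np.savez('w14.npz',K=c[0],t=c[1],M=c[2]); cv2.imwrite('pics/w14raw.png',im[:,:,::-1])
E
python3 fit14.py .5 1.3 1.5 0 ov14.png
```

```text
12.52 [510.6 253.8 240.3] [-3.141e+00 -1.000e-03  1.430e-01] F [ 0.3  0.6 -2. ] op 0.31 q [0.46 0.28 1.77 0.   1.09 0.32]
```

View pics/ov14.png

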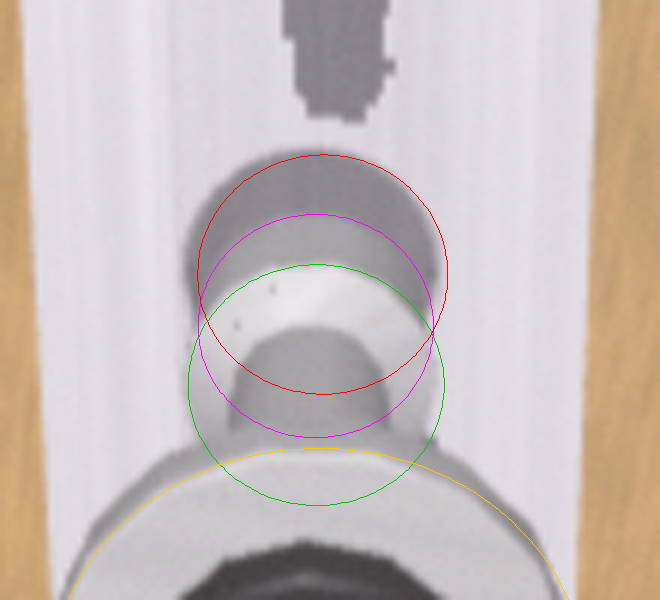

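```bash
python3 -c "
from h import *
goto([510,255.5,238],down(0.144))"
```

```text
clk 12.52 shift [-0.0003, -0.0018, 0.0023] turn [-0.0007, -0.0012, -0.0007]
```

Call:
send_rows(
  plan=[
    [[-0.0003,-0.0018,0.0023],[0,-0.001,0],-1],
    [[-0.0003,-0.0018,0.0023],[0,-0.001,0],-1],
    [[-0.0003,-0.0018,0.0023],[0,-0.001,0],-1],
    [[-0.0003,-0.0018,0.0023],[0,-0.001,0],-1],
    [[-0.0003,-0.0018,0.0023],[0,-0.001,0],-1],
  ],
)

```text
clock: 12.93
eef_pos: [510.2, 255.7, 238.6]
tcp_rot: [-3.141, -0.001, 0.143]
contact_force: [-0.3, -0.9, -2.5]
opening: 0.305
```

```bash
python3 fit14.py .3 1.2 0.3 1.2 ov15.png
```

```text
12.98 [510.1 255.7 238.4] [-3.141e+00 -1.000e-03  1.430e-01] F [-0.2 -0.8 -3. ] op 0.309 q [0.46 0.28 1.77 0.   1.09 0.32]
```

View pics/ov15.png

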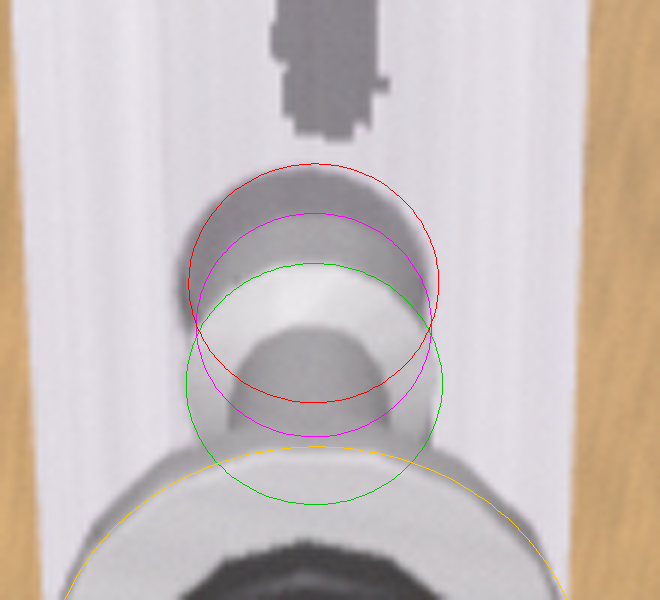

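Call:
send_rows(
  plan=[
    [[-0.001,0.0005,0.003],[0,-0.001,0],-1],
    [[-0.001,0.0005,0.01],[0,-0.001,0],-1],
    [[-0.001,0.0005,0.018],[0,-0.001,0],-1],
    [[-0.001,0.0005,0.026],[0,-0.001,0],-1],
    [[-0.001,0.0005,0.034],[0,-0.001,0],-1],
  ],
)

```text
clock: 13.4
eef_pos: [508.9, 254.9, 203.1]
tcp_rot: [-3.141, 0.001, 0.143]
contact_force: [-0.5, -0.3, -2.0]
opening: 0.301
```

```bash
python3 -c "
from h import *
st();goto([509.3,255.2,136],down(0.144));c,im=shot('wrist','w16')
cv2.imwrite('pics/w16b.png',cv2.resize(im[140:240,200:310,::-1],None,fx=6,fy=6,interpolation=cv2.INTER_CUBIC))"
```

```text
13.4 [508.9 254.9 203.1] [-3.141e+00  1.000e-03  1.430e-01] F [-0.5 -0.3 -2. ] op 0.301 q [0.46 0.32 1.8  0.   1.02 0.32]
clk 13.40 shift [0.0005, -0.0002, 0.0671] turn [-0.0006, 0.0011, -0.0006]
```

View pics/w16b.png

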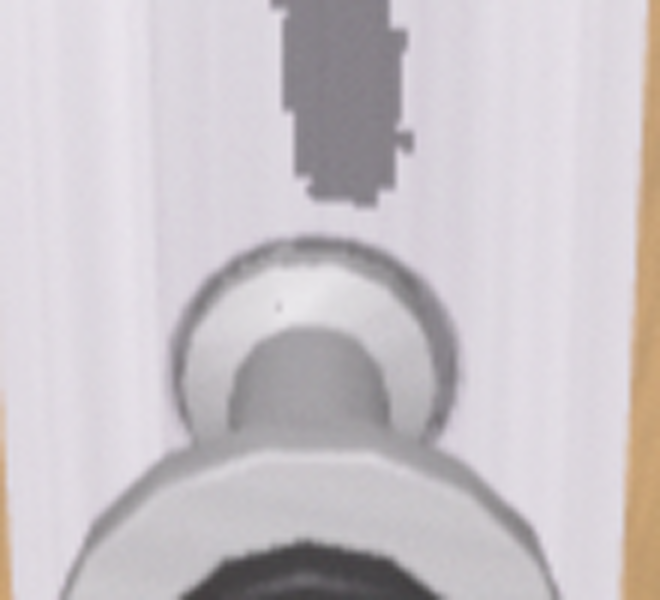

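Call:
send_rows(
  plan=[
    [[0.0005,-0.0002,0.012],[0,0.001,0],-1],
    [[0.0005,-0.0002,0.028],[0,0.001,0],-1],
    [[0.0005,-0.0002,0.044],[0,0.001,0],-1],
    [[0.0005,-0.0002,0.058],[0,0.001,0],-1],
    [[0.0005,-0.0002,0.066],[0,0.001,0],-1],
  ],
)

```text
clock: 13.87
eef_pos: [507.6, 254.3, 133.6]
tcp_rot: [3.141, 0.004, 0.143]
contact_force: [0.5, -0.5, -2.9]
opening: 0.308
```

```bash
python3 -c "
from h import *
st();ft();goto([509.3,255,132.7],down(0.144))"
```

```text
13.87 [507.6 254.3 133.6] [3.141 0.004 0.143] F [ 0.5 -0.5 -2.9] op 0.308 q [0.46 0.41 1.85 0.   0.88 0.32]
Ftool [ 0.4  0.5 -0.3] [-0.01 -0.02  0.01]
clk 13.87 shift [0.0018, -0.0004, 0.0009] turn [0.0009, 0.0044, -0.0007]
```

Settle it onto the plate, then check the force.

Call:
send_rows(
  plan=[
    [[0.0015,-0.0004,0.0003],[0.001,0.004,0],-1],
    [[0.0015,-0.0004,0.0006],[0.001,0.004,0],-1],
    [[0.0015,-0.0004,0.001],[0.001,0.004,0],-1],
    [[0.0015,-0.0004,0.0014],[0.001,0.004,0],-1],
    [[0.0015,-0.0004,0.0016],[0.001,0.004,0],-1],
  ],
)

```text
clock: 14.28
eef_pos: [508.9, 255.0, 132.7]
tcp_rot: [-3.141, 0.001, 0.143]
contact_force: [-5.8, -2.4, 9.5]
opening: 0.305
```

```bash
python3 -c "
from h import *
st();ft()"
```

```text
14.28 [508.9 255.  132.7] [-3.141e+00  1.000e-03  1.430e-01] F [-5.8 -2.4  9.5] op 0.305 q [0.46 0.41 1.85 0.   0.88 0.32]
Ftool [ -6.    1.5 -12.7] [-0.29  0.66 -0.02]
```

Call:
send_rows(
  plan=[
    [[0,0,-0.0005],[0,0,0],0],
    [[0,0,-0.0005],[0,0,0],0.5],
    [[0,0,-0.0005],[0,0,0],1],
    [[0,0,-0.0005],[0,0,0],1],
    [[0,0,-0.0005],[0,0,0],1],
  ],
  squeeze=30,
)

```text
clock: 14.7
eef_pos: [509.1, 255.1, 133.2]
tcp_rot: [-3.141, 0.0, 0.143]
contact_force: [0.8, 0.6, 0.6]
opening: 0.987
```

Call:
send_rows(
  plan=[
    [[0,0,-0.0005],[0,0,0],1],
    [[0,0,-0.0005],[0,0,0],1],
    [[0,0,-0.0005],[0,0,0],1],
    [[0,0,-0.0005],[0,0,0],1],
    [[0,0,-0.0005],[0,0,0],1],
  ],
)

```text
clock: 15.12
eef_pos: [509.1, 255.0, 133.7]
tcp_rot: [-3.141, 0.0, 0.143]
contact_force: [0.1, 0.1, 0.5]
opening: 0.996
```

```bash
python3 -c "
from h import *
st();ft();shot('wrist','w17')"
```

```text
15.12 [509.1 255.  133.7] [-3.141  0.     0.143] F [0.1 0.1 0.5] op 0.996 q [0.46 0.41 1.85 0.   0.88 0.32]
Ftool [ 0.1 -0.1 -3.7] [-0.04 -0.05  0.  ]
```

View pics/w17.png

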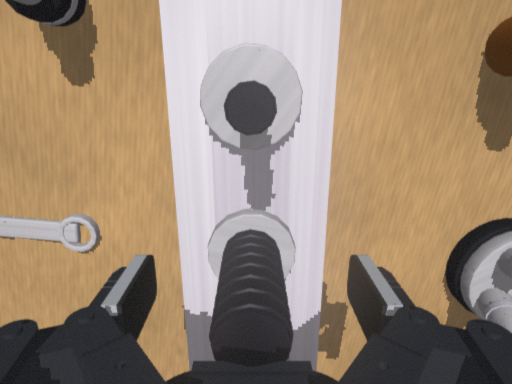

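Released, standing upright. Retreating straight up.

Call:
send_rows(
  plan=[
    [[0,0,-0.015],[0,0,0],1],
    [[0,0,-0.045],[0,0,0],1],
    [[0,0,-0.08],[0,0,0],1],
    [[0,0,-0.12],[0,0,0],1],
    [[0,0,-0.15],[0,0,0],1],
  ],
)

```text
clock: 15.58
eef_pos: [509.4, 255.2, 286.6]
tcp_rot: [-3.141, -0.001, 0.143]
contact_force: [0.9, 0.2, 0.2]
opening: 1.002
```

Call:
send_rows(
  plan=[
    [[0,0,-0.03],[0,0,0],1],
    [[-0.03,0,-0.06],[0,0,0],1],
    [[-0.06,0,-0.08],[0,0,0],1],
    [[-0.08,0,-0.08],[0,0,0],1],
    [[-0.08,0,-0.08],[0,0,0],1],
  ],
)

```text
clock: 16.0
eef_pos: [427.6, 243.3, 368.3]
tcp_rot: [-3.14, -0.003, 0.144]
contact_force: [0.2, 0.3, 0.1]
opening: 0.996
```

```bash
python3 -c "
from h import *
st();c,im=shot('scene','s18');shot('top','t18')
cv2.imwrite('pics/s18a.png',np.hstack([cv2.resize(im[x[1]:x[1]+100,x[0]:x[0]+100,::-1],None,fx=4,fy=4,interpolation=cv2.INTER_CUBIC) for x in((150,160),(295,170))]))"
```

```text
16.0 [427.6 243.3 368.3] [-3.14e+00 -3.00e-03  1.44e-01] F [0.2 0.3 0.1] op 0.996 q [0.51 0.04 1.76 0.   1.33 0.37]
```

View pics/s18a.png

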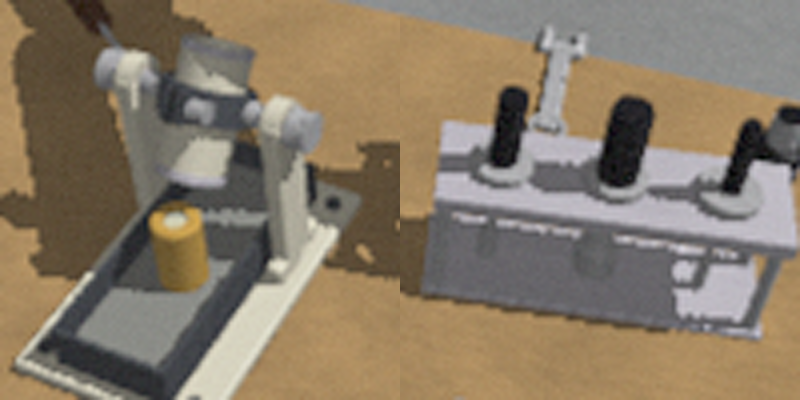

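View pics/t18.png

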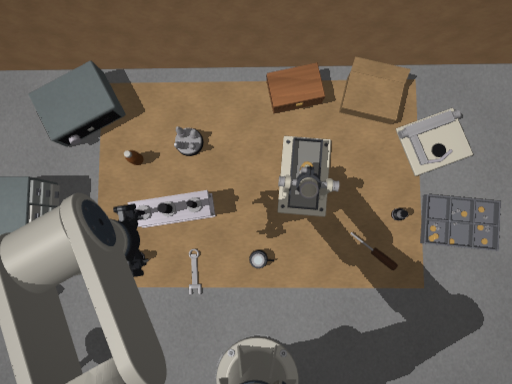

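Call:
send_rows(
  plan=[
    [[0,0,0],[0,0,0],1],
    [[0,0,0],[0,0,0],1],
    [[0,0,0],[0,0,0],1],
    [[0,0,0],[0,0,0],1],
    [[0,0,0],[0,0,0],1],
  ],
)

```text
clock: 16.52
eef_pos: [430.2, 243.7, 366.5]
tcp_rot: [-3.141, -0.002, 0.144]
contact_force: [0.6, -0.0, 0.3]
opening: 1.0
```

```bash
python3 -c "
from h import *
st();print(job.sign_off())"
```

```text
16.52 [430.2 243.7 366.5] [-3.141e+00 -2.000e-03  1.440e-01] F [ 0.6 -0.   0.3] op 1.0 q [0.51 0.05 1.76 0.   1.33 0.37]
the job is handed in; nothing more can be done
None
```

The lens cell is out of the tube and in the tray, the thickest drift is back in the rack, and I handed the job in at about 16.5 s.

I took the thickest drift from the middle hole and lined it up with the tilted bore using the wrist camera. Pushing the cell down took about 15 N, and it dropped free with the drift tip about 87 mm below the mouth. I then put the drift back in its own hole, with 13 N of contact on the plate before I released it.

- **Cell:** the last scene picture shows it standing upright in the tray, in the same place as about 5 s earlier.
- **Drifts:** the thickest one hangs upright by its collar with its nose below the plate. The two thinner ones are still in their holes.
- **Other parts:** everything I could see on the bench is where it was. The arm hides the eyepiece next to the rack in the last top view, but it shows in the scene picture.
- **Gripper:** it is open and clear of everything, with no contact force to speak of.

**Check that disagreed:** early estimates of the mouth position differed by up to about 8 mm in height between cameras. I corrected this with wrist pictures before putting the drift in, and the sideways force then stayed under 1 N.

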